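# Highlighters back on their colour rests

### The job

Tidy the desk after work: lay each of the four highlighters flat on the pen rest of its own colour, lengthwise between the two end stops and in the middle of the rest's width, so that no part hangs over the sides. Either end of a highlighter may point either way. Leave the eraser and the grey mug where they are.

Things in the scene. Friction and masses are not known exactly. Their poses are not given: they have to be found in the camera images.
- hl_orange_mid (a point): centre of the orange highlighter, half-way up: a flat-sided pen of rigid plastic, orange with a black band, black butt end and black clip, a plain block 110 mm long (its x axis, towards the cap), 24 mm wide (y), 18 mm high (z, up), about 25 g, centre 9 mm above what it lies on; loose, lying flat at any yaw.
- hl_yellow_mid (a point): centre of the yellow highlighter, half-way up: a flat-sided pen of rigid plastic, yellow with a black band, black butt end and black clip, a plain block 110 mm long (its x axis, towards the cap), 24 mm wide (y), 18 mm high (z, up), about 25 g, centre 9 mm above what it lies on; loose, lying flat at any yaw.
- hl_green_mid (a point): centre of the green highlighter, half-way up: a flat-sided pen of rigid plastic, green with a black band, black butt end and black clip, a plain block 110 mm long (its x axis, towards the cap), 24 mm wide (y), 18 mm high (z, up), about 25 g, centre 9 mm above what it lies on; loose, lying flat at any yaw.
- hl_blue_mid (a point): centre of the blue highlighter, half-way up: a flat-sided pen of rigid plastic, blue with a black band, black butt end and black clip, a plain block 110 mm long (its x axis, towards the cap), 24 mm wide (y), 18 mm high (z, up), about 25 g, centre 9 mm above what it lies on; loose, lying flat at any yaw.
- rest_orange_top (a point): centre of the upper face of the orange pen rest, 6 mm above the desk: a teak base fixed to the desk, 146 mm long (x axis) and 54 mm wide (y), its flat top covered in orange. Across each end stands a 6 mm thick teak stop, 6 mm higher than the top, with 134 mm clear between the stops; the two long sides are open. z is up.
- rest_yellow_top (a point): centre of the upper face of the yellow pen rest, 6 mm above the desk: a teak base fixed to the desk, 146 mm long (x axis) and 54 mm wide (y), its flat top covered in yellow. Across each end stands a 6 mm thick teak stop, 6 mm higher than the top, with 134 mm clear between the stops; the two long sides are open. z is up.
- rest_green_top (a point): centre of the upper face of the green pen rest, 6 mm above the desk: a teak base fixed to the desk, 146 mm long (x axis) and 54 mm wide (y), its flat top covered in green. Across each end stands a 6 mm thick teak stop, 6 mm higher than the top, with 134 mm clear between the stops; the two long sides are open. z is up.
- rest_blue_top (a point): centre of the upper face of the blue pen rest, 6 mm above the desk: a teak base fixed to the desk, 146 mm long (x axis) and 54 mm wide (y), its flat top covered in blue. Across each end stands a 6 mm thick teak stop, 6 mm higher than the top, with 134 mm clear between the stops; the two long sides are open. z is up.
- eraser_mid (a point): centre of an eraser, a white block in a blue sleeve, 55 mm long (x), 24 mm wide (y), 14 mm high (z), loose on the desk among the highlighters and rests; it is not a highlighter and stays where it is.
- mug: grey ceramic mug, outside diameter 80 mm, 90 mm tall, loose, upright on the desk towards its far side with its handle pointing away from the robot; origin at the centre of its underside; it stays where it is.

How it is judged:
At the end, for the whole second after the job is handed in: Each highlighter lies on the rest of its colour: centre within 14 mm lengthwise, 15 mm sideways of the rest's centre, 6 to 11.5 mm above its top, in line within 0.3 rad (either way round), released, at rest; eraser and mug within 15 mm of their start, mug upright within 0.1 rad (x of hl_orange_mid in the frame of rest_orange_top between -0.014 and 0.014 m and y of hl_orange_mid in the frame of rest_orange_top between -0.015 and 0.015 m and z of hl_orange_mid in the frame of rest_orange_top between 0.006 and 0.0115 m and angle between the x axis of hl_orange_mid and the x axis of rest_orange_top, either way round below 0.3 rad and linear speed of each of hl_orange, hl_yellow, hl_green, hl_blue below 0.02 m/s and x of hl_yellow_mid in the frame of rest_yellow_top between -0.014 and 0.014 m and y of hl_yellow_mid in the frame of rest_yellow_top between -0.015 and 0.015 m and z of hl_yellow_mid in the frame of rest_yellow_top between 0.006 and 0.0115 m and angle between the x axis of hl_yellow_mid and the x axis of rest_yellow_top, either way round below 0.3 rad and x of hl_green_mid in the frame of rest_green_top between -0.014 and 0.014 m and y of hl_green_mid in the frame of rest_green_top between -0.015 and 0.015 m and z of hl_green_mid in the frame of rest_green_top between 0.006 and 0.0115 m and angle between the x axis of hl_green_mid and the x axis of rest_green_top, either way round below 0.3 rad and x of hl_blue_mid in the frame of rest_blue_top between -0.014 and 0.014 m and y of hl_blue_mid in the frame of rest_blue_top between -0.015 and 0.015 m and z of hl_blue_mid in the frame of rest_blue_top between 0.006 and 0.0115 m and angle between the x axis of hl_blue_mid and the x axis of rest_blue_top, either way round below 0.3 rad and distance of each of eraser_mid, mug from where it was at the start of the episode below 0.015 m and angle between mug's own z axis and vertical below 0.1 rad); the robot touches nothing.
It fails at once if the eraser is moved by more than 15 mm (distance of eraser_mid from where it was at the start of the episode above 0.015 m).
It fails at once if the mug is shifted by more than 15 mm or tipped (distance of mug from where it was at the start of the episode above 0.015 m or angle between mug's own z axis and vertical above 0.2 rad).
It also fails if it takes over 106 s, if anything falls off the work surface, if the arm or the gripper's body presses on something with over 40 N, if the wrist force passes 120 N, or if a joint passes its speed limit or range.

### The arm

A 7-joint arm with a two-finger parallel gripper is mounted at the origin on the work surface. World frame = base frame: x ahead of the robot, y to its left, z up, the work surface at z = 0. Lengths are in m, angles in rad, forces in N, time in s.
With the tool pointing down it reaches from about 0.425 to 0.825 m from the base axis. Payload 3.6 kg.
Tool frame: the origin (TCP) lies where the fingers leave the gripper's body, on its centre line; the fingertips stand 73 mm ahead of it and the grasp point (between the pads) lies 54 mm ahead of it; z points along the fingers, y is the line along which they close (so a half turn about z gives the same grasp; the last joint's range is limited). The gripper opens to 85 mm and grips with 20 to 120 N. Pads are 22 mm wide; open, the fingers measure 114 mm over their backs; the gripper's body (76 mm by 85 mm) begins 54 mm behind the grasp point. The pads swing forward as they close: fully open they stand 13 mm farther back than shut.
Start: joints at [1.224, 0.615, -0.013, 1.423, 0.008, 1.103, -0.04], TCP at [0.204, -0.617, 0.304] pointing down, gripper open.
Joint ranges: [-3.12, 3.12], [-0.3, 2.06], [-1.34, 1.32], [0.26, 2.42], [-1.36, 4.5], [0.01, 1.98], [-2.84, 2.84]. Speed limits (rad/s): [2.79, 2.79, 3.14, 3.14, 3.14, 3.14, 3.14].

### API

Orientations are given as a unit quaternion [x, y, z, w].
In Python, from station import arm, snapshot, camera_info, ticket gives the robot as it stands. Calls block until the motion is done:
- arm.movep(position, orientation): joint-space move of the TCP to a pose.
- arm.line_to(position, velocity=0.15, ori=None): straight line of the TCP; ori=None keeps the orientation; velocity is the mean speed in m/s.
- arm.move_j(angles): joint-space move.
- arm.move_gripper(opening, effort=None): opening from 0.0 (shut) to 1.0 (fully open); effort is the grip in N (None keeps the last); returns when the fingers have stopped.
- arm.pause(seconds).
- arm.ik(position, orientation): joint angles nearest the present ones, or None.
- snapshot(name): name is "side" or "top"; returns the picture (420x560x3 uint8, blue, green, red); there is no depth.
- camera_info(name): a dict with "fx", "fy", "cx", "cy" (pixels), "R" (3x3) and "t" (3): a world point X has camera coordinates R X + t. Camera axes: x right, y down, z forward; pixel columns grow to the right and rows downward; lengths in m; the calibration is good to about 2 mm. A picture is of the moment at which its call begins. camera_info takes no time and is no camera call.
A pose or a line that the arm cannot do raises arm.MotionError and nothing moves.
- ticket.finish_job(): hands the job in; it is judged then, once.
Readings, each from a call of its own:
- arm.read_time(): time.
- arm.read_joint_positions(): joint angles.
- arm.read_dq(): joint speeds.
- arm.read_effort(): joint torques, N m.
- arm.read_tool_pos(): TCP position.
- arm.read_eef_rot(): TCP orientation.
- arm.read_ft_force(): force on the tool from outside, world axes, zero at the start.
- arm.read_wrist_torque(): the same for the moment, N m.
- arm.read_opening(): opening from 0.0 (shut) to 1.0 (fully open).
- arm.read_finger_force(): force on a finger pad.
Only numpy, scipy, OpenCV 4.12 (cv2) and the standard library are available. Lean on these libraries where they do the work, as an engineer would, in place of code of your own. Each camera call takes 0.05 s, during which the arm holds its last target. There are 200 camera calls.

## Working session

There is one attempt and no reset: what is moved stays moved. The work goes in short steps, each a Python script; the robot and the scene stay as the last script left them, time stands still between calls to the robot, and variables do not carry over. Pictures are saved under pics/ and viewed, at most 14 in all, crops included, and the job is handed in when it is done.

```bash
ls; mkdir -p pics
python3 - <<'E'
from station import *
import cv2
for n in("top","side"):
    im=snapshot(n); cv2.imwrite(f"pics/{n}0.png",im); c=camera_info(n); print(n,c)
print(arm.read_time(),arm.read_tool_pos(),arm.read_eef_rot())
E
```

```text
pics
top {'fx': 434.359820556964, 'fy': 434.359820556964, 'cx': 280.0903212093803, 'cy': 212.24691640661058, 'R': array([[ 0.03075616, -0.99939162,  0.01644556],
       [-0.99767624, -0.03169584, -0.06031171],
       [ 0.06079627, -0.01455238, -0.99804411]]), 't': array([-0.03886536,  0.62176481,  0.99624072])}
side {'fx': 424.61177993077285, 'fy': 424.61177993077285, 'cx': 285.3137800434596, 'cy': 212.5345195802482, 'R': array([[ 0.81078923, -0.58532381,  0.00410693],
       [-0.41107139, -0.57438208, -0.70788808],
       [ 0.4167027 ,  0.57225979, -0.70631268]]), 't': array([-0.50787759,  0.30101327,  0.71811724])}
0.1 [ 0.2041789  -0.61653488  0.30283981] [ 9.87239270e-01  1.59239451e-01 -2.06441487e-04 -1.17428577e-03]
```

View pics/top0.png

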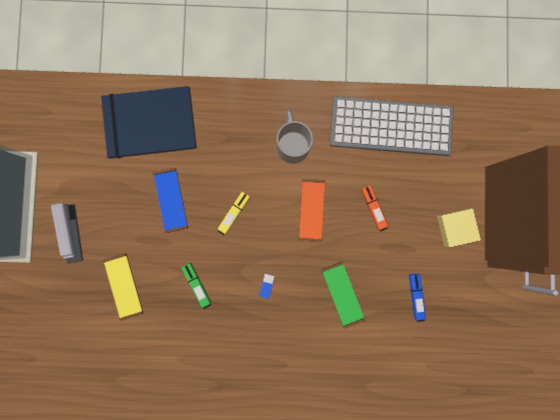

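View pics/side0.png

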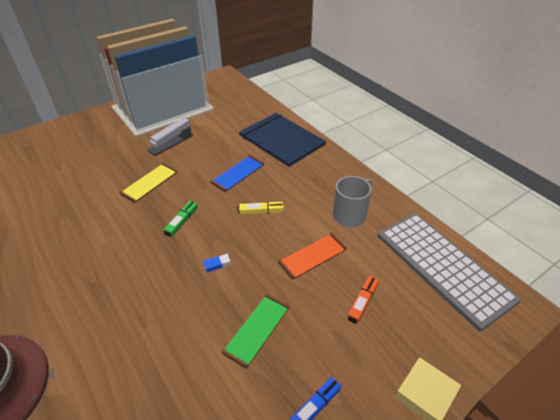

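```bash
cat > vis.py <<'E'
import cv2, numpy as np
from station import *
HUE={'orange':(2,14),'yellow':(22,35),'green':(45,75),'blue':(105,128)}
def px2w(p,z,c):
    d=c['R'].T@np.array([(p[0]-c['cx'])/c['fx'],(p[1]-c['cy'])/c['fy'],1]); o=-c['R'].T@c['t']
    return (o+d*(z-o[2])/d[2])[:2]
def rect(hull,z,c):
    w=np.array([px2w(p,z,c) for p in hull.reshape(-1,2)])
    (x,y),(a,b),t=cv2.minAreaRect((w*1000).astype(np.float32))
    if a<b: a,b,t=b,a,t+90
    return np.array([x/1000,y/1000,np.deg2rad((t+90)%180-90)]),(a,b)
def find(im,c,seeds,kind):
    big=cv2.resize(im,None,fx=4,fy=4,interpolation=cv2.INTER_CUBIC); out={}
    hsv=cv2.cvtColor(big,cv2.COLOR_BGR2HSV); H,S,V=cv2.split(hsv)
    for n,s in seeds.items():
        lo,hi=HUE[n]; m=((H>=lo)&(H<=hi)&(S>190)&(V>110))
        if kind=='pen': m|=(V<45)|((S<60)&(V>120))
        roi=np.zeros(H.shape,np.uint8); cv2.circle(roi,(4*s[0],4*s[1]),4*(34 if kind=='pen' else 42),1,-1)
        m=cv2.morphologyEx((m&(roi>0)).astype(np.uint8),cv2.MORPH_CLOSE,np.ones((9,9)) )
        cs,_=cv2.findContours(m,0,2); k=max(cs,key=cv2.contourArea); hull=cv2.convexHull(k)
        cv2.polylines(big,[hull],True,(255,0,255),1)
        out[n]=rect((hull+0.5)/4-0.5,.009 if kind=='pen' else .006,c)
    return out,big
E
python3 - <<'E'
from vis import *
im=cv2.imread("pics/top0.png");c=camera_info("top")
pens,b1=find(im,c,dict(orange=(375,208),yellow=(234,213),green=(197,286),blue=(418,297)),'pen')
rests,b2=find(im,c,dict(orange=(312,210),yellow=(123,287),green=(343,295),blue=(171,200)),'rest')
for n in pens: print(n,pens[n],rests[n], np.hypot(*pens[n][0][:2]),np.hypot(*rests[n][0][:2]))
for n,p in dict(mug=(294,150),eraser=(267,286)).items(): print(n,px2w(p,0.01,c))
b=np.maximum(b1,0); d=(b2!=cv2.resize(im,None,fx=4,fy=4,interpolation=cv2.INTER_CUBIC)); b[d]=b2[d]
b=b[600:1340,380:1760]; cv2.imwrite("pics/seg.png",cv2.resize(b,(800,429),interpolation=cv2.INTER_AREA))
E
```

```text
Traceback (most recent call last):
  File "vis.py", line 20, in find
    cs,_=cv2.findContours(m,0,2); k=max(cs,key=cv2.contourArea); hull=cv2.convexHull(k)
                                    ~~~^^^^^^^^^^^^^^^^^^^^^^^^
ValueError: max() iterable argument is empty
```

```bash
cat > m.py <<'E'
from vis import *
im=cv2.imread("pics/top0.png");c=camera_info("top")
h=cv2.cvtColor(im,cv2.COLOR_BGR2HSV)
R=dict(orange=(312,210),yellow=(123,287),green=(343,295),blue=(171,200))
print({n:h[p[1],p[0]] for n,p in R.items()},h[200,371],h[219,230],h[280,194],h[309,419],'wood',h[240,260],h[330,200])
pens,b1=find(im,c,dict(orange=(375,208),yellow=(234,213),green=(197,286),blue=(418,297)),'pen')
rests,b2=find(im,c,R,'rest')
for n in pens: print(n,pens[n],rests[n], np.hypot(*pens[n][0][:2]),np.hypot(*rests[n][0][:2]))
for n,p in dict(mug=(294,150),eraser=(267,286)).items(): print(n,px2w(p,0.01,c))
b=b1.copy(); d=(b2!=cv2.resize(im,None,fx=4,fy=4,interpolation=cv2.INTER_CUBIC)); b[d]=b2[d]
b=b[600:1340,380:1760]; cv2.imwrite("pics/seg.png",cv2.resize(b,(800,429),interpolation=cv2.INTER_AREA))
E
sed -i 's/(S>190)&(V>110)/(S>200)\&(V>(190 if n=="orange" else 90))/; s/'"'orange':(2,14)/'orange':(0,14)/" vis.py; python3 m.py
```

```text
{'orange': array([  9, 185, 227], dtype=uint8), 'yellow': array([ 27, 153, 231], dtype=uint8), 'green': array([ 63, 151, 182], dtype=uint8), 'blue': array([111, 195, 213], dtype=uint8)} [  8 186 155] [  7  11 214] [ 63 151 182] [  4   9 209] wood [ 14 129 138] [ 14 132 141]Traceback (most recent call last):
  File "m.py", line 7, in <module>
    rests,b2=find(im,c,R,'rest')
             ~~~~^^^^^^^^^^^^^^^
  File "vis.py", line 20, in find
    cs,_=cv2.findContours(m,0,2); k=max(cs,key=cv2.contourArea); hull=cv2.convexHull(k)
                                    ~~~^^^^^^^^^^^^^^^^^^^^^^^^
ValueError: max() iterable argument is empty
```

```bash
sed -i 's/(S>200)&(V>(190 if n=="orange" else 90))/(S>(155 if n=="orange" else 125))\&(V>110)/; s/(V<45)/(V<60)/' vis.py; python3 m.py
```

```text
{'orange': array([  9, 185, 227], dtype=uint8), 'yellow': array([ 27, 153, 231], dtype=uint8), 'green': array([ 63, 151, 182], dtype=uint8), 'blue': array([111, 195, 213], dtype=uint8)} [  8 186 155] [  7  11 214] [ 63 151 182] [  4   9 209] wood [ 14 129 138] [ 14 132 141]
orange (array([ 0.64130573, -0.24281465,  0.42110346]), (110.3730697631836, 28.19913673400879)) (array([ 0.63170538, -0.09391148, -0.030694  ]), (136.9535369873047, 55.743106842041016)) 0.6857346338204601 0.6386478357233075
yellow (array([ 0.61851001,  0.0910618 , -0.54114841]), (109.70267486572266, 25.25272560119629)) (array([0.43918326, 0.34191125, 0.32818963]), (135.86354064941406, 55.072418212890625)) 0.6251774814024383 0.5565835430308601
green (array([0.44625278, 0.17105713, 0.50892782]), (109.72640991210938, 25.204673767089844)) (array([ 0.43480481, -0.17251674,  0.39920951]), (134.15921020507812, 53.8975944519043)) 0.47791430447179867 0.46777905855571256
blue (array([ 0.43420276, -0.34744931,  0.13385033]), (109.80661010742188, 27.511810302734375)) (array([0.64503253, 0.24111719, 0.23992756]), (134.30860900878906, 53.06489944458008)) 0.556105258894284 0.688625054081397
mug [ 0.77265126 -0.04807645]
eraser [0.44993217 0.0056856 ]
```

View pics/seg.png

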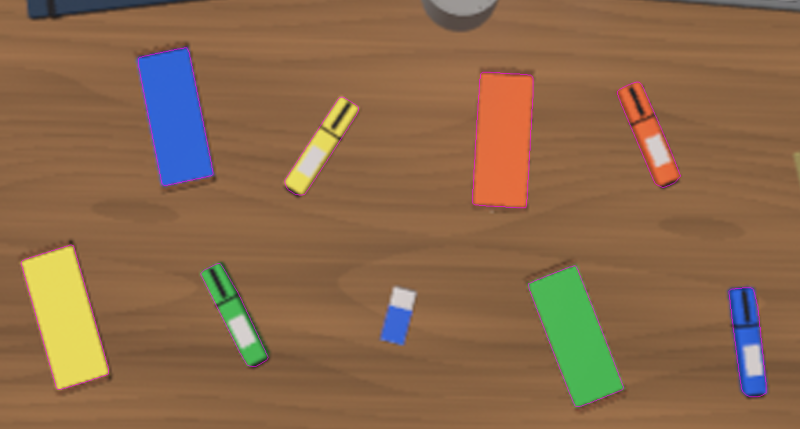

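```bash
cat > pp.py <<'E'
from vis import *
from scipy.spatial.transform import Rotation as Ro
P=dict(orange=(.6413,-.2428,.4211),yellow=(.6185,.0911,-.5411),green=(.4463,.1711,.5089),blue=(.4342,-.3474,.1339))
G=dict(orange=(.6317,-.0939,-.0307),yellow=(.4392,.3419,.3282),green=(.4348,-.1725,.3992),blue=(.6450,.2411,.2399))
UP=.20
def over(p):
    q0=np.array(arm.read_joint_positions()); best=None
    for k in (-1,0,1):
        o=(Ro.from_euler('z',p[2]+k*np.pi)*Ro.from_euler('x',np.pi)).as_quat()
        q=arm.ik([p[0],p[1],UP],o); ql=arm.ik([p[0],p[1],.08],o)
        if q is None or ql is None: continue
        d=np.abs(np.array(q)-q0).max()
        if best is None or d<best[0]: best=(d,q)
    arm.move_j(best[1])
def pick(p):
    arm.move_gripper(.65); over(p)
    arm.line_to([p[0],p[1],.077],.15); arm.move_gripper(0.0,40)
    arm.line_to([p[0],p[1],UP],.15); print('opening',arm.read_opening(),arm.read_finger_force())
def place(p):
    over(p); arm.line_to([p[0],p[1],.0845],.12); print(arm.read_ft_force())
    arm.move_gripper(.55); arm.line_to([p[0],p[1],UP],.2)
E
python3 - <<'E'
from pp import *
arm.move_j(arm.read_joint_positions())
pick(P['orange']); place(G['orange']); print(arm.read_time())
cv2.imwrite("pics/side1.png",snapshot("side"))
E
```

```text
opening 0.2659414725415398 39.21295166015625
[-0.44103845 -0.58462203  0.29160112]
8.0167
```

View pics/side1.png

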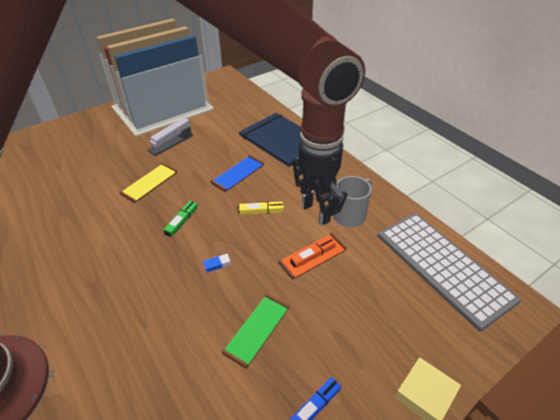

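The orange highlighter lies centred on its rest, at about (313,254); the mug and eraser haven't moved. I'll do the other three, then clear the arm and check.

Run:
```python
from pp import *
q0=[1.224, 0.615, -0.013, 1.423, 0.008, 1.103, -0.04]
for n in ('blue','green','yellow'):
    # blue pen is nearest now
    pick(P[n])
    if abs(arm.read_opening()-.27)>.06: print('bad',n); break
    place(G[n]); print(n,arm.read_time())
arm.move_j(q0); print(arm.read_time())
im=snapshot("top"); cv2.imwrite("pics/top2.png",im)
cv2.imwrite("pics/top2c.png",cv2.resize(im[100:350,80:480],(800,500),interpolation=cv2.INTER_CUBIC))
a=cv2.imread("pics/top0.png"); 
for s in (np.s_[110:170,265:325],np.s_[265:305,245:290]): print(cv2.absdiff(a[s],im[s]).max())
```

```text
opening 0.274096481440787 39.42972242832184
[-0.30701541 -0.16302405 -0.50029708]
blue 16.2833
opening 0.271476730367461 39.74445819854736
[-0.20695183 -0.63997055  0.16741389]
green 23.2
opening 0.26856319301596715 39.18214201927185
[-0.25481441  0.22556278  0.4346375 ]
yellow 30.3583
33.8167
3
3
```

View pics/top2c.png

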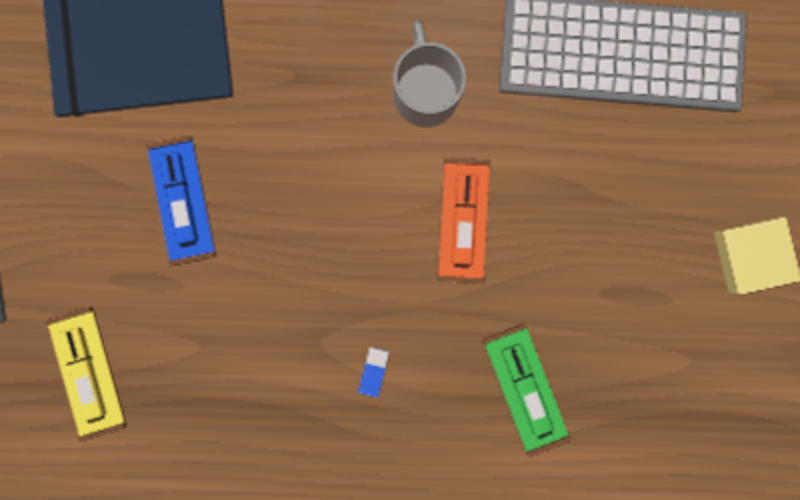

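All four highlighters lie centred and in line on their rests: crop centres are roughly blue (181,200), orange (465,220), yellow (86,374) and green (527,390). The mug and eraser regions match the first picture, so neither has moved.

```bash
python3 -c "
from station import *
arm.pause(0.5); print(ticket.finish_job())"
```

```text
the job is handed in; nothing more can be done
None
```

I laid all four highlighters on the rests of their own colours and handed the job in with about 34 s of the 106 s used; the last picture shows each one centred and in line, with the eraser and mug unmoved, though the hand-in returned no verdict.

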